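Snap the cover onto the cube carrier

ROBOT

A 6-joint arm with a two-finger parallel gripper is mounted at the origin on a cart in front of the work surface, level with it; the furniture and walls round the work are solid. World frame = base frame: x ahead of the robot, y to its left, z up, the work surface at z = 0. Lengths are in mm, angles in rad, forces in N, time in s.
With the tool pointing down it reaches from about 300 to 775 mm from the base axis. Payload 14.6 kg.
Tool frame: the origin (TCP) lies at the centre of the arm's flange, where the gripper is bolted on; the fingertips stand 199 mm ahead of it and the grasp point (between the pads) lies 180 mm ahead of it; z points along the fingers, y is the line along which they close (so a half turn about z gives the same grasp; the last joint's range is limited). The gripper opens to 94 mm and grips with 3 to 60 N. Pads are 16 mm wide; open, the fingers measure 119 mm over their backs; the gripper's body (75 mm by 177 mm) begins 78 mm behind the grasp point.
Start: joints at [1.078, 0.3, 1.521, -0, 1.321, -0.067], TCP at [227.174, 500.882, 404.646] pointing down, gripper open.
Joint ranges: [-3.03, 3.03], [-0.79, 2.21], [0.23, 2.52], [-1.04, 4.18], [0, 3.07], [-2.55, 2.55]. Speed limits (rad/s): [2.22, 2.22, 2.57, 3.14, 3.14, 3.14].

INTERFACE

Orientations are given as [roll, pitch, yaw] about the fixed x, y, z axes, in that order (R = Rz(yaw) Ry(pitch) Rx(roll)).
In Python, from cell import manip, optics, workorder gives the robot as it stands.
- The arm moves only by the tool step_arm, never from a script. Its argument "increments" is a list that holds one entry, the list of rows, each a list of 7 numbers: the turn, a rotation vector about the tool's x, y, z as a fraction of full scale, then the shift along the tool's x, y, z as a fraction of full scale, then the closure, from -1 (fully open) to 1 (shut). In form: [[[wx, wy, wz, tx, ty, tz, fingers], ...]]. A call has 1 to 5 rows; each row shifts and turns the commanded pose from where the row before left it, along the tool's axes as they then stand; what a row does not reach is not made up. Full scale, the value 1, is 40 mm for a shift and 45 degrees for a turn. A row lasts 1/10 s, in which the tool goes at most 50 mm and 8.59 degrees, less where a joint would pass 70% of its speed; a pose out of reach is approached as far as the arm can. A call with a number of a shift or a turn outside -1 to 1 is refused whole. A call with a gripper value outside its range is refused whole. The fingers move at their own pace and stop on an object; "newtons" is the grip in N (left out, the last holds). Time passes only in rows, so rows that do not move let the fingers close. It gives the time, the measured TCP pose, the force, the opening and the grip force at its end, in the units of the state.
- manip.read_state(): the state, without advancing time (a new reading comes with each control period).
- optics.camera(name): name is "scene" or "top" or "wrist"; returns a dict with "frame" (420x560x3 uint8, red, green, blue), "range_z" (420x560 float32, mm along the optical axis (not along the pixel's ray), 0 where there is no reading), "mtx" (3x3 intrinsics, pixels), "cam_to_world" (4x4, takes a point from camera to world coordinates). Camera axes: x right, y down, z forward; pixel columns grow to the right and rows downward; lengths in mm; the calibration is good to about 2 mm. The wrist camera is an equidistant fisheye: a pixel r from the principal point sees the ray r / f radians off the axis. A picture is of the moment at which its call begins.
- workorder.sign_off(): hands the job in; it is judged then, once.
The state is a dict: "clock": time; "joints": joint angles; "qd": joint speeds; "effort": joint torques, N m; "eef_pos": TCP position; "eef_rot": TCP orientation; "wrist_force": force on the tool from outside, world axes, zero at the start; "moment": the same for the moment, N m; "finger_gap": finger opening in mm; "finger_force": force on a finger pad.
Only numpy, scipy, OpenCV 4.12 (cv2) and the standard library are available. Lean on these libraries where they do the work, as an engineer would, in place of code of your own. Each camera call takes 0.05 s, during which the arm holds its last target. There are 200 camera calls.

TASK

Set the orange cover on the blue cube carrier of the vibration table and let go of it, then snap it shut: press one end down until its clip catches under the rim, and only then the other end, so that the whole cover lies flush and latched. The sprung carrier gives way by an unknown amount, so feel for each snap, and never press an end of the cover with more than about 25 N; leave the dropper bottle, vials, bung and timer where they are.

Things in the scene. Friction and masses are not known exactly. Their poses are not given: they have to be found in the camera images.
- vibro: fixed grey vibration table, 200 (own x) x 120 (own y) mm, base 35 mm high on the bench; origin under its centre. On it a steel platform (190 x 110 mm) on springs carries the blue carrier, whose long side runs along the table's own x. Its position and yaw vary, and it may stand left or right
- rim_centre (a point): centre of the carrier's open mouth, level with the top of its rim, 121 mm above the bench; x along the carrier's long side, z up. The carrier is an open box: mouth 134 x 50 mm, rim flange 154 (x) x 64 (y) mm outside and 4 mm thick, the walls below it 142 x 58 mm. Three mortar cubes inside reach to 28 mm below the rim top
- cover_grip (a point): centre of the orange cover's grip ridge, the place to pinch: ridge 50 mm long (x), 14 mm thick (y), 24 mm high, from the plate's top 14 mm below this point to 10 mm above it; x along the cover's long side, z up. 34 mm above the bench while the cover stands there; 18 mm above rim_centre when shut, about 26 to 29 mm when it just rests on its clips
- press_a (a point): black round press pad, 26 mm across, on the top of the cover's plate, 56 mm along the cover's own +x from its middle: push here to snap the clip_a end. About 12 to 15 mm above the rim top while the cover rests on its clips, 4 mm when shut. A push of about 10 to 20 N snaps one end, and the force then falls; the plate itself stops at the rim
- press_b (a point): the same pad at the other end, 56 mm along the cover's own -x; for clip_b
- clip_a (a joint): sprung black clip arm (34 mm wide) at the cover's +x end, about as deep as the skirt, with an inward tooth ramped below: displacement outwards in m, 0 relaxed, about 0.003 while the tooth rides over the rim, 0 again when it has snapped under the rim
- clip_b (a joint): the same at the cover's -x end
- dropper: amber dropper bottle, 32 mm across, 96 mm tall, standing; bystander; origin under its centre
- vial_white: small vial with white cap, 25 mm across, 53 mm tall, standing; bystander; origin under its centre
- vial_black: small vial with black cap, 25 mm across, 53 mm tall, standing; bystander; origin under its centre
- bung: red rubber bung, 31 mm across, 26 mm tall, standing; bystander; origin under its centre
- timer: white square timer with round keys, 62 x 62 x 19 mm, lying flat; bystander; origin under its centre
- cover: the orange cover, about 0.15 kg: plate 164 (x) x 68 x 4 mm; below it a tapered guide skirt 16 mm deep, about 132 x 45 mm outside, that enters the carrier's mouth with about 2 mm to spare all round, 1 mm lengthways when fully in. Stands on the bench on this skirt. Fits either way round (half a turn). Origin: middle of the skirt's lower edge, 34 mm below cover_grip; same axes
- carrier (a joint): height of the sprung platform with the carrier in m: 0 at rest against its upper stop, negative when pushed down (at most 0.014). It starts to yield at a push that depends on its hidden load, anywhere from 0 to 38 N, then sinks softly (2 N per mm, damped); so the height at which a clip snaps cannot be known beforehand
Things that resemble listed ones, but are neither listed nor needed, are in the scene too. Several things have the shape of the cover; the one meant has the colours described above.

How it is judged:
By the outcome, as a careful person would: the job done as asked, in the order asked, and still so for the second after the job is handed in, with the robot touching nothing.
It also fails if it takes over 64 s, if anything falls off the work surface, if the arm or the gripper's body presses on something with over 40 N, if the wrist force passes 120 N, or if a joint passes its speed limit or range.

## Working session

There is one attempt and no reset: what is moved stays moved. The work goes in short steps, Python scripts to look and compute and a tool call to move; the robot and the scene stay as the last step left them, time stands still between calls to the robot, and variables do not carry over. Pictures are saved under pics/ and viewed, at most 13 in all, crops included, and the job is handed in when it is done.

Besides the shell and the picture viewer there is one more tool, called after "Emit:" as a command line: name --argument value ..., lists and objects as JSON in quotes. step_arm: Moves the arm, as the interface text tells. Its arguments: {"type":"object","properties":{"increments":{"type":"array","items":{"type":"array","items":{"type":"array","items":{"type":"number"}}}},"newtons":{"type":"number"}},"required":["increments"]}

```bash
mkdir -p pics; cat > h.py <<'E'
import numpy as np, cv2
from cell import manip, optics, workorder
def pts(c):
    K=np.array(c["mtx"]);T=np.array(c["cam_to_world"]);z=c["range_z"].astype(float)
    v,u=np.mgrid[:z.shape[0],:z.shape[1]]
    P=np.stack([(u-K[0,2])/K[0,0]*z,(v-K[1,2])/K[1,1]*z,z],-1)
    return P@T[:3,:3].T+T[:3,3]
def save(n,f): cv2.imwrite("pics/"+n,f[:,:,::-1])
E
python3 - <<'E'
from h import *
t=optics.camera("top");s=optics.camera("scene")
np.savez("t.npz",**t);np.savez("s.npz",**s)
save("both.png",cv2.resize(np.vstack([t["frame"],s["frame"]]),(450,600*1)) if 0 else t["frame"]);save("scene.png",s["frame"])
print(manip.read_state()); print(t["mtx"],t["cam_to_world"])
E
```

```text
{'clock': 0.1, 'joints': array([ 1.07838745e+00,  3.00431388e-01,  1.52150164e+00, -8.66819511e-06,
        1.32070186e+00, -6.66283214e-02]), 'qd': array([ 0.00136458,  0.00130887, -0.00123279,  0.00035406, -0.00043123,
        0.00063598]), 'effort': array([-1.59508098e-03, -5.32637787e+01, -3.53282726e+01,  7.08582345e-02,
        2.34507979e-02, -3.44784723e-05]), 'eef_pos': array([227.17421401, 500.86636727, 404.1416095 ]), 'eef_rot': array([-3.14055217e+00, -6.10132494e-05,  2.71581422e+00]), 'wrist_force': array([-0.94572603, -0.25262222, -0.85186071]), 'moment': array([0.01537499, 0.00397729, 0.01209309]), 'finger_force': 0.0, 'finger_gap': 94.28612181540112}
[[398.98271775   0.         281.13387265]
 [  0.         398.98271775 203.21655816]
 [  0.           0.           1.        ]] [[-2.67255805e-02 -9.92962659e-01  1.15372883e-01  4.27907583e+02]
 [-9.99609433e-01  2.74891935e-02  5.03238068e-03  9.94355644e+01]
 [-8.16847360e-03 -1.15193329e-01 -9.93309505e-01  1.12031715e+03]
 [ 0.00000000e+00  0.00000000e+00  0.00000000e+00  1.00000000e+00]]
```

View pics/both.png

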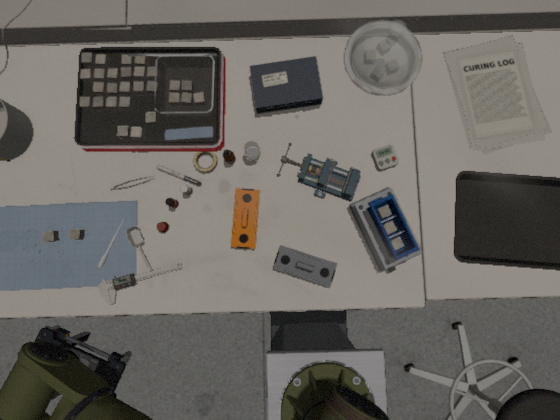

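View pics/scene.png

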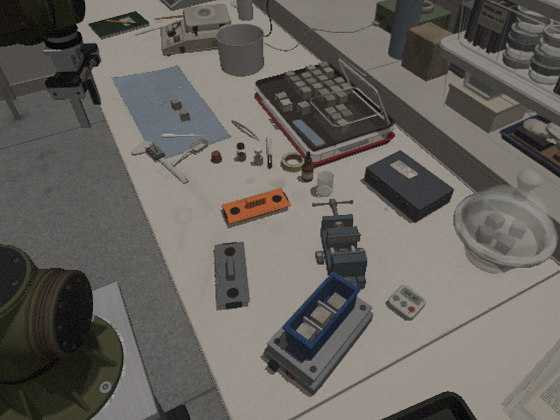

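The top view shows the orange cover at (245,219), its grey look-alike at (304,267) and the blue carrier at (392,226). The bystanders (dropper, vials, bung) are at about (160-230,155-228), the timer at (385,158) and the vise at (330,175). The orange one matches the described colour, so I'll confirm it in a crop and measure.

```bash
python3 - <<'E'
from h import *
for n in "ts":
    c=dict(np.load(n+".npz"));P=pts(c);hsv=cv2.cvtColor(c["frame"],cv2.COLOR_RGB2HSV)
    K=c["mtx"];T=c["cam_to_world"]
    v,u=np.mgrid[:420,:560];R=np.stack([(u-K[0,2])/K[0,0],(v-K[1,2])/K[1,1],np.ones(u.shape)],-1)@T[:3,:3].T
    def plane(z): return T[:3,3]+R*((z-T[2,3])/R[...,2])[...,None]
    for name,lo,hi,h in(("cover",(8,150,90),(20,255,255),20),("rim",(105,120,40),(125,255,255),121)):
        m=cv2.inRange(hsv,lo,hi);m=cv2.morphologyEx(m,cv2.MORPH_CLOSE,np.ones((3,3)))
        k,l,st,ce=cv2.connectedComponentsWithStats(m);i=1+np.argmax(st[1:,4]);m=(l==i)
        zz=P[...,2][m];
        mm=m&(abs(P[...,2]-h)<(8 if name=="cover" else 6))
        print(n,name,ce[i],st[i],"z pct",np.percentile(zz,[5,25,50,75,95]).round(1),mm.sum())
        for lab,Q in(("depth",P[mm][:,:2]),("ray",plane(h)[mm][:,:2])):
            (cx,cy),wh,a=cv2.minAreaRect(Q.astype(np.float32));
            b=cv2.boxPoints(((cx,cy),wh,a));e=max([b[1]-b[0],b[2]-b[1]],key=np.linalg.norm)
            print("  ",lab,round(cx,1),round(cy,1),np.round(wh,1),"long yaw",np.degrees(np.arctan2(e[1],e[0])).round(2))
        if name=="cover":
            t=m&(P[...,2]>38);print("  ridge top",t.sum(),np.median(P[t],0).round(1) if t.any() else "")
            # black pads
            x,y,w,hh=st[i,:4];sub=np.zeros(m.shape,bool);sub[y:y+hh,x:x+w]=1
            d=(sub&(c["frame"].max(2)<60)).astype(np.uint8)
            k2,l2,s2,c2=cv2.connectedComponentsWithStats(d)
            for j in range(1,k2):
                if s2[j,4]>15:
                    q=plane(20)[l2==j].mean(0);print("  dark",c2[j].round(1),s2[j,4],q.round(1))
t=np.load("t.npz")["frame"];s=np.load("s.npz")["frame"]
save("crop.png",np.hstack([cv2.resize(t[170:300,200:350],(450,390)),cv2.resize(s[170:300,200:310],(330,390))]))
E
```

```text
t cover [244.8018018  218.69369369] [ 231  189   28   60 1221] z pct [17.  19.2 20.7 22.4 43.7] 1116
   depth 517.3 206.6 [ 65.9 162.2] long yaw -5.7
   ray 517.0 206.5 [ 65.4 161.8] long yaw -5.52
  ridge top 97 [515.4 204.   44.5]
  dark [243.3 237.8] 51 [462.9 211.6  20. ]
t rim [390.68896926 219.66907776] [369 195  49  61 553] z pct [ 64.8 107.5 120.6 122.2 124.3] 406
   depth 478.6 -175.1 [150.7  63.3] long yaw 22.86
   ray 478.5 -175.0 [150.8  63. ] long yaw 22.79
s cover [255.35506608 205.43436123] [ 222  188   69   36 1135] z pct [18.1 19.8 21.  22.6 43.4] 972
   depth 515.2 207.9 [ 72.9 163.3] long yaw -4.71
   ray 515.4 206.6 [ 68.2 162.9] long yaw -5.54
  ridge top 111 [512.9 204.3  43.6]
  dark [276.4 198.3] 41 [572.4 203.2  20. ]
  dark [234.6 210.3] 46 [461.2 214.8  20. ]
  dark [224.8 215.6] 27 [432.8 209.7  20. ]
s rim [322.19157895 315.86105263] [283 272  77  86 950] z pct [ 80.6 119.8 121.4 122.4 123.6] 765
   depth 476.7 -174.9 [154.1  63.2] long yaw 22.83
   ray 476.9 -174.8 [153.4  63.5] long yaw 22.85
```

View pics/crop.png

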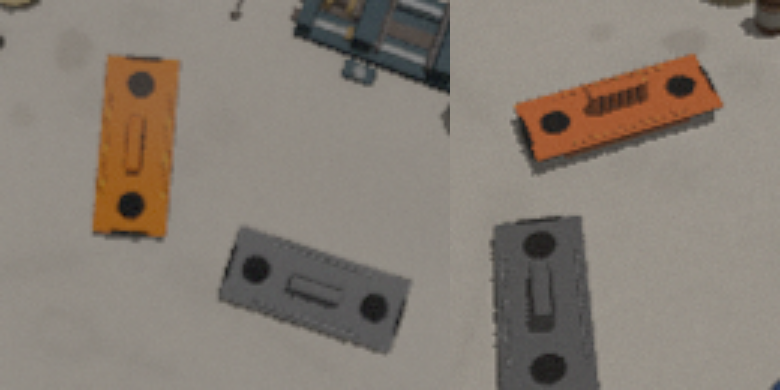

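Confirmed: the orange cover with black pads stands at (516,206), yaw -5.5°, with its plate at z≈20. The carrier rim is centred at (478,-175), yaw 22.8°, and measures about 154x63 at z≈121. The grey look-alike has the wrong colour. Now moving above the cover.

Emit:
step_arm --increments '[[[0,0,-0.14,0,0,0,-1],[0,0,-0.14,0,0,0,-1],[0,0,-0.14,0,0,0,-1],[0,0,0,-0.72,-0.6,0.19,-1],[0,0,0,-0.72,-0.6,0.19,-1]]]' --newtons 25

```text
clock: 0.6
eef_pos: [280.0, 447.1, 388.9]
eef_rot: [-3.141, -0.0, 3.048]
wrist_force: [0.1, 0.1, -0.5]
finger_gap: 93.8
finger_force: 0.0
```

Emit:
step_arm --increments '[[[0,0,0,-0.72,-0.6,0.19,-1],[0,0,0,-0.72,-0.6,0.19,-1],[0,0,0,-0.72,-0.6,0.19,-1],[0,0,0,-0.72,-0.6,0.19,-1],[0,0,0,-0.72,-0.6,0.19,-1]]]'

```text
clock: 1.1
eef_pos: [412.6, 313.1, 351.0]
eef_rot: [-3.141, -0.0, 3.046]
wrist_force: [-0.3, 0.8, -0.2]
finger_gap: 94.3
finger_force: 0.0
```

Emit:
step_arm --increments '[[[0,0,0,-0.72,-0.6,0.19,-1],[0,0,0,-0.72,-0.6,0.19,-1],[0,0,0,-0.72,-0.6,0.19,-1],[0,0,0,-0.72,-0.6,0.19,-1],[0,0,0,0,0,0,-1]]]'

```text
clock: 1.6
eef_pos: [519.2, 204.9, 319.6]
eef_rot: [-3.14, -0.002, 3.042]
wrist_force: [-1.4, 0.9, 0.3]
finger_gap: 94.1
finger_force: 0.0
```

```bash
cat >> h.py <<'E'
from scipy.spatial.transform import Rotation as Rn
def go(x,y,zg,yaw_deg):
    """grasp-point target -> rotvec (units) and shift in tool axes (units) from the present pose"""
    s=manip.read_state();R0=Rn.from_euler("xyz",s["eef_rot"]);R1=Rn.from_euler("xyz",[np.pi,0,np.radians(yaw_deg)])
    d=np.array([x,y,zg+180])-s["eef_pos"]
    print("pos",s["eef_pos"].round(1),"rot",np.degrees(s["eef_rot"]).round(2),"gap",round(s["finger_gap"],1),"F",s["wrist_force"].round(1),"t",round(s["clock"],2))
    print("turn u",(np.degrees((R0.inv()*R1).as_rotvec())/45).round(4),"shift u (present)",(R0.inv().apply(d)/40).round(3),"(after turn)",(R1.inv().apply(d)/40).round(3))
E
python3 - <<'E'
from h import *
go(516.2,206.2,34,174.5)
w=optics.camera("wrist");save("w1.png",w["frame"]);np.savez("w1.npz",**w);print(w["mtx"],np.array(w["cam_to_world"]).round(3))
print(manip.read_state()["joints"].round(3))
E
```

```text
pos [519.2 204.9 319.6] rot [-1.7993e+02 -9.0000e-02  1.7430e+02] gap 94.1 F [-1.4  0.9  0.3] t 1.6
turn u [-0.0015 -0.0019 -0.0044] shift u (present) [0.073 0.027 2.639] (after turn) [0.077 0.025 2.639]
[[325.1922621    0.         276.99395906]
 [  0.         325.1922621  209.72497483]
 [  0.           0.           1.        ]] [[ 9.90000e-02  9.58000e-01  2.70000e-01  4.40498e+02]
 [ 9.95000e-01 -9.50000e-02 -2.90000e-02  2.12611e+02]
 [-2.00000e-03  2.71000e-01 -9.63000e-01  2.99605e+02]
 [ 0.00000e+00  0.00000e+00  0.00000e+00  1.00000e+00]]
[ 0.313  0.4    1.593 -0.     1.151 -1.159]
```

View pics/w1.png

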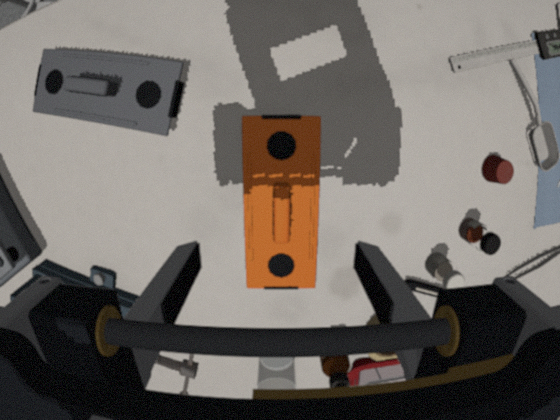

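The wrist view shows the cover between the open fingers, with pads at (281,145) and (281,265) and the ridge at (282,214). I'll cast those pixels onto z=20.

```bash
cat >> h.py <<'E'
def wray(c,u,v):
    K=c["mtx"];d=np.array([(u-K[0,2])/K[0,0],(v-K[1,2])/K[1,1]]);r=np.hypot(*d)
    q=np.array([*(d/r*np.sin(r)),np.cos(r)]) if r>1e-9 else np.array([0,0,1.]);return np.array(c["cam_to_world"])[:3,:3]@q
def wplane(c,u,v,z):
    o=np.array(c["cam_to_world"])[:3,3];d=wray(c,u,v);return o+d*(z-o[2])/d[2]
E
python3 - <<'E'
from h import *
w=dict(np.load("w1.npz"));f=w["frame"]
d=np.zeros(f.shape[:2],np.uint8);d[120:285,255:307]=(f[120:285,255:307].max(2)<45)
k,l,s,c=cv2.connectedComponentsWithStats(d);q=[]
for j in range(1,k):
    if s[j,4]>300: p=wplane(w,*c[j],20);q.append(p);print(c[j],s[j,4],p.round(1))
q=np.array(q);e=q[0]-q[1];print("mid",q.mean(0).round(1),np.linalg.norm(e),np.degrees(np.arctan2(e[1],e[0])))
E
```

```text
[280.96381579 145.14638158] 608 [461.9 213.4  20. ]
[280.74307305 264.86901763] 397 [573.2 202.5  20. ]
mid [517.5 207.9  20. ] 111.76036529442604 174.3769351195925
```

Emit:
step_arm --increments '[[[0,0,0,0.05,0.06,0.6,-1],[0,0,0,0,0,0.6,-1],[0,0,0,0,0,0.6,-1],[0,0,0,0,0,0.4,-1],[0,0,0,0,0,0.24,-1]]]' --newtons 25

```text
clock: 2.15
eef_pos: [514.7, 211.1, 222.3]
eef_rot: [-3.141, -0.002, 3.047]
wrist_force: [0.5, -0.2, 0.2]
finger_gap: 94.0
finger_force: 0.0
```

Emit:
step_arm --increments '[[[0,0,0,0,0,0,1],[0,0,0,0,0,0,1],[0,0,0,0,0,0,1],[0,0,0,0,0,0,1],[0,0,0,0,0,0,1]]]'

```text
clock: 2.65
eef_pos: [515.5, 210.3, 223.9]
eef_rot: [3.141, 0.001, 3.046]
wrist_force: [-0.6, -0.1, -0.7]
finger_gap: 57.2
finger_force: 0.0
```

Emit:
step_arm --increments '[[[0,0,0,0,0,0,1],[0,0,0,0,0,0,1],[0,0,0,0,0,0,1],[0,0,0,0,0,0,1],[0,0,0,0,0,0,1]]]'

```text
clock: 3.15
eef_pos: [515.5, 210.3, 223.4]
eef_rot: [-3.141, -0.0, 3.046]
wrist_force: [-0.6, -2.6, 1.0]
finger_gap: 17.9
finger_force: 1.3
```

Emit:
step_arm --increments '[[[0,0,0,0,0,0,1],[0,0,0,0,0,0,1],[0,0,0,0,0,0,1],[0,0,0,0,0,0,1]]]'

```text
clock: 3.55
eef_pos: [515.5, 210.3, 223.4]
eef_rot: [-3.142, -0.0, 3.046]
wrist_force: [0.3, -0.6, -0.7]
finger_gap: 13.8
finger_force: 25.0
```

Emit:
step_arm --increments '[[[0,0,0,0,0,-0.3,1],[0,0,0,0,0,-0.7,1],[0,0,0,0,0,-0.9,1],[0,0,0,0,0,-0.9,1],[0,0,0,0,0,-0.9,1]]]'

```text
clock: 4.05
eef_pos: [515.1, 210.2, 373.8]
eef_rot: [3.141, 0.0, 3.046]
wrist_force: [0.6, -0.2, -1.3]
finger_gap: 13.6
finger_force: 25.0
```

Emit:
step_arm --increments '[[[0,0,0,0,0,-0.6,1],[0,0,0,0,0,-0.3,1],[0,0,0,0,0,0,1],[0,0,0,0,0,0,1],[0,0,0,0,0,0,1]]]'

```text
clock: 4.55
eef_pos: [515.4, 210.3, 405.9]
eef_rot: [-3.141, -0.002, 3.046]
wrist_force: [-0.3, 0.3, -1.7]
finger_gap: 14.1
finger_force: 25.0
```

```bash
python3 - <<'E'
from h import *
go(477.8,-175,215,202.83)
w=optics.camera("wrist");save("w2.png",w["frame"]);np.savez("w2.npz",**w)
E
```

```text
pos [515.4 210.3 405.9] rot [-1.7994e+02 -1.3000e-01  1.7450e+02] gap 14.1 F [-0.3  0.3 -1.7] t 4.55
turn u [-6.000e-04 -3.200e-03 -6.295e-01] shift u (present) [ 0.013 -9.678  0.282] (after turn) [ 4.605 -8.513  0.272]
```

View pics/w2.png

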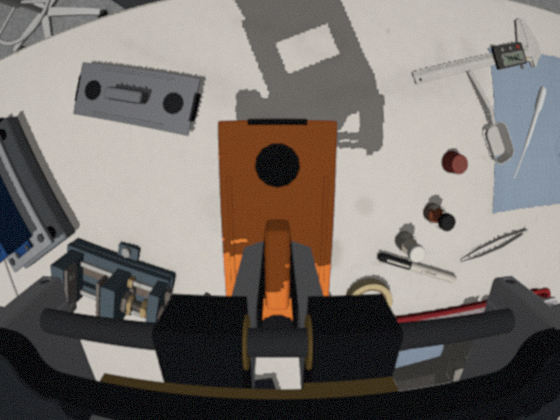

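The cover is held straight. It fills the middle of the view, with the near pad at (278,165). Next I'll turn it to the carrier yaw and stop beside the carrier, so the wrist camera sees both the cover and the rim.

Emit:
step_arm --increments '[[[0,0,-0.158,0,0,0,1],[0,0,-0.158,0,0,0,1],[0,0,-0.158,0,0,0,1],[0,0,-0.156,0,0,0,1],[0,0,0,0.51,-0.6,0,1]]]'

```text
clock: 5.1
eef_pos: [506.2, 181.6, 406.1]
eef_rot: [3.141, -0.001, -2.736]
wrist_force: [0.9, -1.0, -0.9]
finger_gap: 13.8
finger_force: 25.0
```

Emit:
step_arm --increments '[[[0,0,0,0.51,-0.6,0,1],[0,0,0,0.51,-0.6,0,1],[0,0,0,0.51,-0.6,0,1],[0,0,0,0.51,-0.6,0,1],[0,0,0,0.51,-0.6,0,1]]]'

```text
clock: 5.6
eef_pos: [458.1, 29.0, 406.7]
eef_rot: [3.141, -0.001, -2.743]
wrist_force: [0.9, -0.2, -1.6]
finger_gap: 13.7
finger_force: 25.0
```

Emit:
step_arm --increments '[[[0,0,0,0.51,-0.6,0,1],[0,0,0,0.51,-0.6,0,1],[0,0,0,0.51,-0.6,0,1],[0,0,0,0,0,0,1],[0,0,0,0,0,0,1]]]'

```text
clock: 6.1
eef_pos: [430.1, -60.3, 407.0]
eef_rot: [3.141, -0.001, -2.744]
wrist_force: [-0.2, 0.6, -2.6]
finger_gap: 14.2
finger_force: 25.0
```

```bash
python3 - <<'E'
from h import *
go(477.8,-175,215,202.83)
print(manip.read_state()["joints"].round(3))
w=optics.camera("wrist");save("w3.png",w["frame"]);np.savez("w3.npz",**w)
E
```

```text
pos [430.1 -60.3 407. ] rot [ 1.7997e+02 -3.0000e-02 -1.5723e+02] gap 14.2 F [-0.2  0.6 -2.6] t 6.1
turn u [ 0.0008 -0.0007 -0.0014] shift u (present) [ 0.011 -3.106  0.298] (after turn) [ 0.015 -3.106  0.3  ]
[-0.224  0.037  1.823  0.     1.283 -2.192]
```

View pics/w3.png

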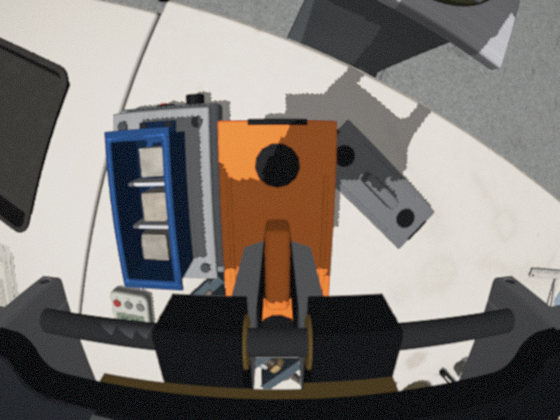

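The carrier sits to the left with rim corners at about (105,133), (172,127), (183,285) and (124,288). The held cover's front corners are at (218,122) and (337,122). I'll measure both in the tool frame.

```bash
cat >> h.py <<'E'
def wpts(c):
    K=c["mtx"];T=np.array(c["cam_to_world"]);v,u=np.mgrid[:420,:560]
    a=(u-K[0,2])/K[0,0];b=(v-K[1,2])/K[1,1];r=np.hypot(a,b)+1e-9
    q=np.stack([a/r*np.tan(r),b/r*np.tan(r),np.ones(r.shape)],-1)
    return q@T[:3,:3].T, T[:3,3], c["range_z"].astype(float)
def rect(Q):
    (cx,cy),wh,a=cv2.minAreaRect(Q.astype(np.float32));b=cv2.boxPoints(((cx,cy),wh,a))
    e=max([b[1]-b[0],b[2]-b[1]],key=np.linalg.norm)
    return np.round([cx,cy],1),np.round(wh,1),np.degrees(np.arctan2(e[1],e[0])).round(2)
E
python3 - <<'E'
from h import *
w=dict(np.load("w3.npz"));f=w["frame"];q,o,z=wpts(w);P=o+q*z[...,None]
hsv=cv2.cvtColor(f,cv2.COLOR_RGB2HSV)
b=(cv2.inRange(hsv,(105,120,40),(125,255,255))>0)&(abs(P[...,2]-121)<5);b[:, 215:]=0
print("rim",b.sum(),np.median(P[b][:,2]).round(1))
X=o+q*((121-o[2])/q[...,2])[...,None]
print(" depth",*rect(P[b][:,:2])," ray",*rect(X[b][:,:2]))
# mouth: convex inner hole of rim mask
cs,h=cv2.findContours(b.astype(np.uint8),cv2.RETR_CCOMP,cv2.CHAIN_APPROX_NONE)
for i,c in enumerate(cs):
    if h[0][i][3]>=0 and cv2.contourArea(c)>1500: k=c[:,0];print(" mouth",*rect(X[k[:,1],k[:,0]][:,:2]))
st=manip.read_state();R=Rn.from_euler("xyz",st["eef_rot"])
g=(cv2.inRange(hsv,(5,150,60),(22,255,255))>0);g[300:]=0;g[:,:200]=0;g[:,345:]=0
pl=g.copy();pl[200:]=0;zt=np.median(P[pl][:,2]);print("plate z",zt,np.percentile(P[pl][:,2],[5,95]))
for zp in(zt,st["eef_pos"][2]-203.4):
    Y=o+q*((zp-o[2])/q[...,2])[...,None];L=R.inv().apply((Y-st["eef_pos"]).reshape(-1,3)).reshape(Y.shape)
    pm=np.zeros(g.shape,bool);pm[140:192,250:305]=f[140:192,250:305].max(2)<45
    print("zp",zp,"pad tool",L[pm].mean(0).round(1))
    for r in(130,160,190,215):
        k=np.where(g[r])[0];print("  row",r,k[0],k[-1],L[r,k[0]].round(1)[:2],L[r,k[-1]].round(1)[:2])
    for cc in(225,240,315,330):
        k=np.where(g[:,cc])[0];print("  col",cc,k[0],L[k[0],cc].round(1)[:2])
E
```

```text
rim 3280 120.7
 depth [ 477.4 -173.4] [153.5  63.7] 22.87  ray [ 476.8 -173. ] [152.6  64.3] 23.1
 mouth [ 476.8 -173.5] [134.9  51.7] 22.51
plate z 203.48982280039877 [202.39019441 204.65488168]
zp 203.48982280039877 pad tool [5.360e+01 1.000e-01 2.036e+02]
  row 130 218 336 [ 74.5 -34.1] [74.4 32.5]
  row 160 218 336 [ 57.2 -34.6] [57.2 33. ]
  row 190 220 333 [ 39.6 -34. ] [39.5 31.8]
  row 215 221 332 [ 24.4 -34.2] [24.3 31.9]
  col 225 121 [ 79.5 -30. ]
  col 240 121 [ 79.2 -21.5]
  col 315 121 [79.2 20.5]
  col 330 121 [79.4 29. ]
zp 203.65478531970652 pad tool [5.370e+01 1.000e-01 2.034e+02]
  row 130 218 336 [ 74.5 -34.1] [74.4 32.5]
  row 160 218 336 [ 57.3 -34.5] [57.2 32.9]
  row 190 220 333 [ 39.7 -34. ] [39.6 31.8]
  row 215 221 332 [ 24.5 -34.1] [24.4 31.8]
  col 225 121 [ 79.5 -30. ]
  col 240 121 [ 79.2 -21.5]
  col 315 121 [79.2 20.5]
  col 330 121 [79.4 29. ]
```

Emit:
step_arm --increments '[[[0,0,-0.002,0.02,-0.77,0,1],[0,0,0,0.02,-0.77,0,1],[0,0,0,0.02,-0.77,0,1],[0,0,0,0.02,-0.76,0.3,1],[0,0,0,0,0,0.6,1]]]'

```text
clock: 6.65
eef_pos: [476.4, -175.9, 371.5]
eef_rot: [-3.14, 0.002, -2.742]
wrist_force: [0.3, 0.2, -2.3]
finger_gap: 13.7
finger_force: 25.0
```

Emit:
step_arm --increments '[[[0,0,0,0,0,0.25,1],[0,0,0,0,0,0.1,1],[0,0,0,0,0,0,1],[0,0,0,0,0,0,1],[0,0,0,0,0,0,1]]]'

```text
clock: 7.15
eef_pos: [475.2, -174.1, 358.4]
eef_rot: [-3.14, 0.001, -2.741]
wrist_force: [0.6, 0.5, -1.3]
finger_gap: 13.5
finger_force: 25.0
```

```bash
python3 - <<'E'
from h import *
go(475.0,-174.8,164,202.87)
c=optics.camera("scene");save("s3.png",cv2.resize(c["frame"][200:400,220:440],(660,600)))
E
```

```text
pos [ 475.2 -174.1  358.4] rot [-1.7994e+02  6.0000e-02 -1.5703e+02] gap 13.5 F [ 0.6  0.5 -1.3] t 7.15
turn u [-0.0014  0.0013  0.0023] shift u (present) [ 0.011 -0.015  0.359] (after turn) [ 0.011 -0.015  0.359]
```

View pics/s3.png

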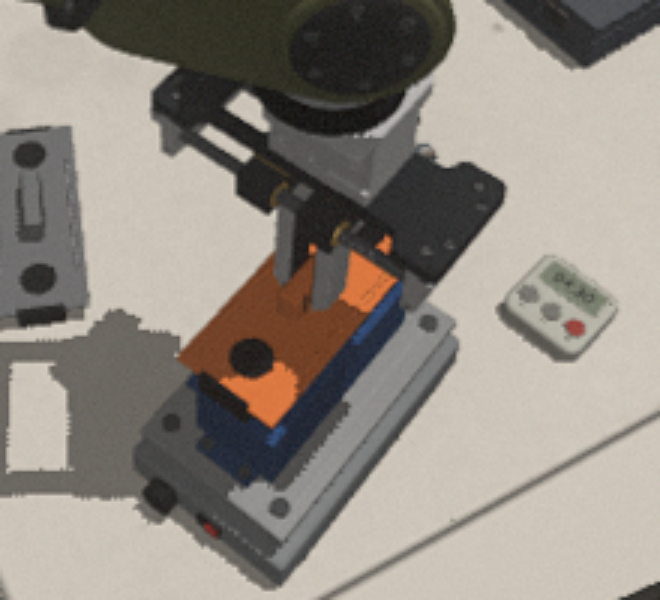

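The cover is lined up over the carrier, with the front clip at about (225,395) in the crop just above the rim. I'll lower it gently while watching the force.

Emit:
step_arm --increments '[[[0,0,0,0.01,-0.01,0.15,1],[0,0,0,0,0,0.15,1],[0,0,0,0,0,0.05,1],[0,0,0,0,0,0,1]]]'

```text
clock: 7.6
eef_pos: [474.9, -174.9, 343.3]
eef_rot: [3.141, -0.0, -2.741]
wrist_force: [1.0, 0.2, 0.4]
finger_gap: 13.6
finger_force: 25.0
```

Emit:
step_arm --increments '[[[0,0,0,0,0,0.05,1],[0,0,0,0,0,0,1]]]'

```text
clock: 7.8
eef_pos: [475.1, -174.9, 342.2]
eef_rot: [-3.141, 0.001, -2.741]
wrist_force: [2.3, 1.7, 5.4]
finger_gap: 13.8
finger_force: 25.0
```

Emit:
step_arm --increments '[[[0,0,0,0,0,0.04,1],[0,0,0,0,0,0,1]]]'

```text
clock: 8.0
eef_pos: [475.2, -174.8, 341.2]
eef_rot: [-3.14, 0.003, -2.741]
wrist_force: [2.0, 4.0, 10.9]
finger_gap: 14.1
finger_force: 25.0
```

```bash
python3 - <<'E'
from h import *
s=manip.read_state();R=Rn.from_euler("xyz",s["eef_rot"]).inv()
print("tool F",R.apply(s["wrist_force"]).round(2),"M",R.apply(s["moment"]).round(3))
w=optics.camera("wrist");np.savez("w4.npz",**w);save("w4.png",cv2.resize(w["frame"][80:320,180:380],(500,600)))
E
```

```text
tool F [ -3.44   2.87 -10.91] M [-0.633 -0.37   0.115]
```

View pics/w4.png

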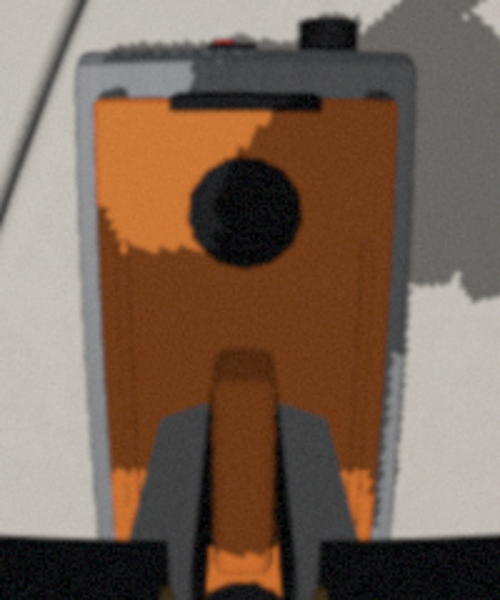

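Contact came about 4 mm early, so the skirt is touching the rim. The tool-frame side force (-3.4, +2.9) says to shift slightly to -x and +y.

Emit:
step_arm --increments '[[[0,0,0,0,0,-0.08,1],[0,0,0,-0.03,0.03,0,1],[0,0,0,0,0,0,1],[0,0,0,0,0,0.05,1],[0,0,0,0,0,0,1]]]'

```text
clock: 8.55
eef_pos: [475.5, -173.3, 340.8]
eef_rot: [3.141, -0.0, -2.741]
wrist_force: [1.3, -0.0, 0.9]
finger_gap: 13.7
finger_force: 25.0
```

Emit:
step_arm --increments '[[[0,0,0,0,0,0.03,1],[0,0,0,0,0,0,1]]]'

```text
clock: 8.75
eef_pos: [475.5, -173.3, 339.7]
eef_rot: [3.142, -0.0, -2.741]
wrist_force: [1.7, 1.1, 1.1]
finger_gap: 13.7
finger_force: 25.0
```

```bash
cat >> h.py <<'E'
def ft():
    s=manip.read_state();R=Rn.from_euler("xyz",s["eef_rot"]).inv();F=R.apply(s["wrist_force"]);M=R.apply(s["moment"])
    print("pos",s["eef_pos"].round(2),"tool F",F.round(2),"M",M.round(3),"contact x,y mm",((M[1]-.223*F[0])/-F[2]*1e3).round(0),((M[0]+.223*F[1])/F[2]*1e3).round(0))
E
python3 -c "
from h import *
ft()"
```

```text
pos [ 475.47 -173.32  339.7 ] tool F [-1.95  0.34 -1.07] M [-0.    -0.576  0.03 ] contact x,y mm -132.0 -71.0
```

It's free there, so the fit is right. I'll keep lowering.

Emit:
step_arm --increments '[[[0,0,0,-0.015,0,0.04,1],[0,0,0,0,0,0,1]]]'

```text
clock: 8.95
eef_pos: [476.1, -173.1, 338.2]
eef_rot: [-3.141, -0.0, -2.741]
wrist_force: [1.5, -0.6, 2.3]
finger_gap: 14.0
finger_force: 25.0
```

Emit:
step_arm --increments '[[[0,0,0,0,0,0.03,1],[0,0,0,0,0,0,1]]]'

```text
clock: 9.15
eef_pos: [476.1, -173.1, 337.3]
eef_rot: [-3.141, 0.0, -2.741]
wrist_force: [1.1, 0.0, 6.0]
finger_gap: 14.2
finger_force: 25.0
```

```bash
python3 -c "
from h import *
ft()"
```

```text
pos [ 476.06 -173.13  337.34] tool F [-1.07 -0.41 -5.98] M [-0.063 -0.156 -0.014] contact x,y mm 14.0 26.0
```

It's resting on its clips (cover_grip 27 mm above the rim). I'll release, rise and look.

Emit:
step_arm --increments '[[[0,0,0,0,0,0,-1],[0,0,0,0,0,0,-1],[0,0,0,0,0,0,-1],[0,0,0,0,0,-0.3,-1],[0,0,0,0,0,-0.6,-1]]]'

```text
clock: 9.65
eef_pos: [475.9, -173.0, 372.8]
eef_rot: [3.139, -0.002, -2.741]
wrist_force: [0.2, -0.1, 0.1]
finger_gap: 50.4
finger_force: 0.0
```

Emit:
step_arm --increments '[[[0,0,0,0,0,-0.6,-1],[0,0,0,0,0,-0.3,1],[0,0,0,0,0,0,1],[0,0,0,0,0,0,1],[0,0,0,0,0,0,1]]]'

```text
clock: 10.15
eef_pos: [476.0, -173.1, 407.9]
eef_rot: [3.14, -0.001, -2.741]
wrist_force: [-0.4, 0.3, 0.3]
finger_gap: 33.2
finger_force: 0.0
```

Emit:
step_arm --increments '[[[0,0,0,0,0,0,1],[0,0,0,0,0,0,1],[0,0,0,0,0,0,1],[0,0,0,0,0,0,1],[0,0,0,0,0,0,1]]]'

```text
clock: 10.65
eef_pos: [476.0, -173.1, 409.0]
eef_rot: [3.142, -0.0, -2.741]
wrist_force: [0.2, -0.6, -0.2]
finger_gap: 0.9
finger_force: 0.0
```

```bash
cat >> h.py <<'E'
def cov():
    w=optics.camera("wrist");f=w["frame"];q,o,z=wpts(w);P=o+q*z[...,None];hsv=cv2.cvtColor(f,cv2.COLOR_RGB2HSV)
    st=manip.read_state();R=Rn.from_euler("xyz",st["eef_rot"])
    g=(cv2.inRange(hsv,(5,150,50),(22,255,255))>0)&(P[...,2]>105)&(P[...,2]<140)
    L=R.inv().apply((P-st["eef_pos"]).reshape(-1,3)).reshape(P.shape)
    A=np.c_[L[g][:,:2],np.ones(g.sum())];c=np.linalg.lstsq(A,P[g][:,2],rcond=None)[0]
    res=P[g][:,2]-A@c;k=abs(res)<3;c=np.linalg.lstsq(A[k],P[g][:,2][k],rcond=None)[0]
    print("plane z at tool x=+60,-60:",(c[2]+60*c[0]).round(1),(c[2]-60*c[0]).round(1),"slope y/mm",c[1].round(4),"rect(tool xy)",*rect(L[g][:,:2]),g.sum())
    return w
E
python3 -c "
from h import *
ft();np.savez('w5.npz',**cov());save('w5.png',dict(np.load('w5.npz'))['frame'])
s=optics.camera('scene');P=pts(s);h=cv2.cvtColor(s['frame'],cv2.COLOR_RGB2HSV)
m=(cv2.inRange(h,(5,150,50),(22,255,255))>0)&(P[...,2]>105)&(P[...,2]<140)&(P[...,1]<-80)
Q=P[m];a=np.radians(202.87);t=(Q[:,:2]-[477,-173.5])@[np.cos(a),np.sin(a)]
for lo in range(-80,80,20):
  k=(t>lo)&(t<lo+20);print(lo,k.sum(),np.median(Q[k,2]).round(1) if k.any() else '')
print(rect(Q[:,:2]))
"
```

```text
pos [ 476.03 -173.07  409.  ] tool F [ 0.05 -0.58  0.22] M [-0.032  0.009  0.016] contact x,y mm 11.0 -741.0
plane z at tool x=+60,-60: 135.4 133.3 slope y/mm -0.0009 rect(tool xy) [ 2.1 -0.8] [ 67.9 153.5] -0.04 9735
-80 218 134.0
-60 183 134.6
-40 246 134.8
-20 241 135.0
0 268 135.6
20 370 135.8
40 276 136.3
60 376 136.5
(array([ 477.3, -172.8]), array([164.5,  68. ]), np.float32(22.79))
```

View pics/w5.png

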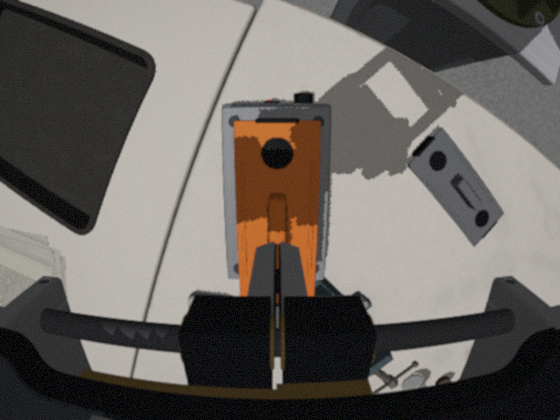

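The cover rests free, its plate about 13 to 15 mm above the rim and lined up, with the near pad at (277,153). Next I'll press the tool +x end with closed fingers.

Emit:
step_arm --increments '[[[0,0,0,0.45,0,0,1],[0,0,0,0.45,0,0,1],[0,0,0,0.44,0,0.2,1],[0,0,0,0,0,0.7,1],[0,0,0,0,0,0.6,1]]]' --newtons 40

```text
clock: 11.25
eef_pos: [426.2, -194.1, 348.5]
eef_rot: [-3.141, 0.001, -2.742]
wrist_force: [1.4, 0.1, -0.2]
finger_gap: 0.3
finger_force: 0.0
```

Emit:
step_arm --increments '[[[0,0,0,0,0,0.25,1],[0,0,0,0,0,0.03,1],[0,0,0,0,0,0,1],[0,0,0,0,0,0,1]]]'

```text
clock: 11.65
eef_pos: [426.9, -194.0, 338.9]
eef_rot: [-3.14, 0.001, -2.741]
wrist_force: [-0.5, -0.2, 0.1]
finger_gap: 0.5
finger_force: 0.0
```

```bash
python3 -c "
from h import *
ft();go(424.4,-193.9,155.4,202.95)"
```

```text
pos [ 426.91 -194.04  338.88] tool F [ 0.55 -0.01 -0.14] M [-0.104 -0.    -0.002] contact x,y mm -894.0 768.0
pos [ 426.9 -194.   338.9] rot [-1.7993e+02  6.0000e-02 -1.5705e+02] gap 0.5 F [-0.5 -0.2  0.1] t 11.65
turn u [-0.0016  0.0012  0.    ] shift u (present) [0.057 0.028 0.087] (after turn) [0.057 0.028 0.087]
```

Emit:
step_arm --increments '[[[0,0,0,0,0,0.08,1],[0,0,0,0,0,0.03,1],[0,0,0,0,0,0,1]]]'

```text
clock: 11.95
eef_pos: [426.8, -194.0, 333.8]
eef_rot: [-3.141, 0.0, -2.741]
wrist_force: [-0.2, -0.7, 4.7]
finger_gap: 0.7
finger_force: 1.9
```

Emit:
step_arm --increments '[[[0,0,0,0,0,0.03,1],[0,0,0,0,0,0,1]]]'

```text
clock: 12.15
eef_pos: [426.7, -194.1, 332.6]
eef_rot: [-3.141, 0.0, -2.741]
wrist_force: [-1.9, -1.6, 5.1]
finger_gap: 0.6
finger_force: 2.7
```

Emit:
step_arm --increments '[[[0,0,0,0,0,0.03,1],[0,0,0,0,0,0,1]]]'

```text
clock: 12.35
eef_pos: [426.7, -194.2, 331.6]
eef_rot: [-3.141, 0.0, -2.741]
wrist_force: [-3.3, 0.1, 7.8]
finger_gap: 0.3
finger_force: 3.9
```

Emit:
step_arm --increments '[[[0,0,0,0,0,0.03,1],[0,0,0,0,0,0,1]]]'

```text
clock: 12.55
eef_pos: [426.6, -194.1, 330.2]
eef_rot: [-3.141, 0.0, -2.741]
wrist_force: [0.4, 0.5, -0.3]
finger_gap: 0.5
finger_force: 0.0
```

Emit:
step_arm --increments '[[[0,0,0,0,0,0.03,1],[0,0,0,0,0,0,1]]]'

```text
clock: 12.75
eef_pos: [426.6, -193.9, 328.3]
eef_rot: [3.141, -0.0, -2.741]
wrist_force: [1.0, 0.4, 0.1]
finger_gap: 0.2
finger_force: 0.0
```

Emit:
step_arm --increments '[[[0,0,0,0,0,0.025,1],[0,0,0,0,0,0,1]]]'

```text
clock: 12.95
eef_pos: [426.7, -194.0, 327.4]
eef_rot: [3.141, -0.0, -2.741]
wrist_force: [0.8, -0.2, 0.7]
finger_gap: 0.5
finger_force: 0.1
```

The force fell away after about 8 N, possibly a snap. I'll follow the end down to check.

Emit:
step_arm --increments '[[[0,0,0,0,0,0.03,1],[0,0,0,0,0,0,1]]]'

```text
clock: 13.15
eef_pos: [426.6, -193.9, 326.3]
eef_rot: [3.141, -0.0, -2.741]
wrist_force: [-1.0, 0.3, -0.5]
finger_gap: 0.5
finger_force: 0.0
```

Emit:
step_arm --increments '[[[0,0,0,0,0,0.03,1],[0,0,0,0,0,0,1]]]'

```text
clock: 13.35
eef_pos: [426.7, -194.0, 325.8]
eef_rot: [-3.141, 0.0, -2.741]
wrist_force: [-4.6, 1.9, 7.7]
finger_gap: 0.2
finger_force: 4.1
```

Emit:
step_arm --increments '[[[0,0,0,0,0,0.025,1],[0,0,0,0,0,0,1]]]'

```text
clock: 13.55
eef_pos: [426.7, -193.9, 325.6]
eef_rot: [-3.141, 0.001, -2.741]
wrist_force: [-7.6, 4.5, 18.9]
finger_gap: 0.3
finger_force: 9.4
```

```bash
cat >> h.py <<'E'
def sc(n=None):
    s=optics.camera('scene');P=pts(s);h=cv2.cvtColor(s['frame'],cv2.COLOR_RGB2HSV)
    m=(cv2.inRange(h,(5,150,50),(22,255,255))>0)&(P[...,2]>100)&(P[...,2]<140)&(P[...,1]<-80)
    Q=P[m];a=np.radians(202.87);t=(Q[:,:2]-[477,-173.5])@[np.cos(a),np.sin(a)]
    print("scene profile",[(lo,int(((t>lo)&(t<lo+20)).sum()),np.median(Q[(t>lo)&(t<lo+20),2]).round(1)) for lo in range(-80,80,20) if ((t>lo)&(t<lo+20)).any()])
    b=(cv2.inRange(h,(105,120,40),(125,255,255))>0)&(P[...,2]>95)
    print("blue z p95",np.percentile(P[b][:,2],[50,95]).round(1) if b.any() else "", b.sum())
    if n: save(n,cv2.resize(s["frame"][240:390,230:400],(680,600)))
E
python3 -c "
from h import *
ft();sc()"
```

```text
pos [ 426.68 -193.93  325.56] tool F [  5.27   7.08 -18.94] M [-1.324  0.946 -0.029] contact x,y mm -12.0 -13.0
scene profile [(-80, 217, np.float64(134.3)), (-60, 28, np.float64(133.2)), (0, 33, np.float64(129.5)), (20, 88, np.float64(128.3)), (40, 194, np.float64(127.4)), (60, 366, np.float64(126.1))]
blue z p95 [101.4 121.4] 18
```

The end stopped hard at plate height 125 to 126, flush with the rim. I'll lift, check it stays down, and move over the other pad.

Emit:
step_arm --increments '[[[0,0,0,0,0,-0.4,1],[0,0,0,0,0,-0.6,1],[0,0,0,0,0,-0.4,1],[0,0,0,-0.6,0,0,1],[0,0,0,-0.8,0,0,1]]]'

```text
clock: 14.1
eef_pos: [478.4, -172.2, 381.0]
eef_rot: [-3.14, 0.001, -2.743]
wrist_force: [0.5, 0.3, -0.3]
finger_gap: 0.4
finger_force: 0.0
```

Emit:
step_arm --increments '[[[0,0,0,-0.8,0,0,1],[0,0,0,-0.6,0,0,1],[0,0,0,0,0,0.3,1],[0,0,0,0,0,0,1],[0,0,0,0,0,0,1]]]'

```text
clock: 14.6
eef_pos: [529.2, -150.7, 367.9]
eef_rot: [3.141, -0.001, -2.742]
wrist_force: [-0.4, -1.0, -0.2]
finger_gap: 0.5
finger_force: 0.0
```

```bash
python3 -c "
from h import *
go(529.8,-150.3,155,202.95);sc('s6.png');cov()"
```

```text
pos [ 529.2 -150.7  367.9] rot [ 1.7996e+02 -5.0000e-02 -1.5708e+02] gap 0.5 F [-0.4 -1.  -0.2] t 14.6
turn u [ 0.0009 -0.0012 -0.0007] shift u (present) [-0.019  0.002  0.822] (after turn) [-0.018  0.003  0.822]
scene profile [(-80, 241, np.float64(133.8)), (-60, 232, np.float64(132.9)), (-40, 281, np.float64(132.0)), (-20, 253, np.float64(130.9)), (0, 277, np.float64(129.7)), (20, 392, np.float64(128.6)), (40, 316, np.float64(127.6)), (60, 382, np.float64(126.4))]
blue z p95 [103.4 119.2] 3
plane z at tool x=+60,-60: 129.0 135.6 slope y/mm 0.0003 rect(tool xy) [56.6 -0.3] [ 67.3 163. ] -0.08 17360
```

View pics/s6.png

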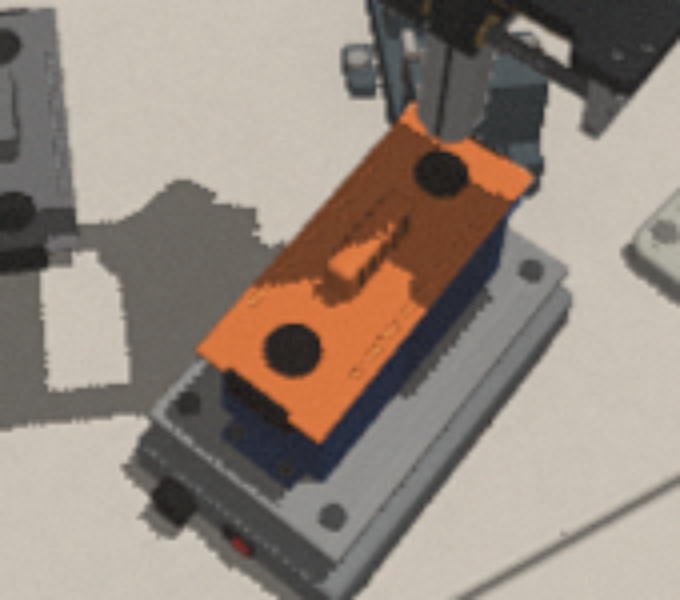

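The near end stays down (pad at (292,350) in the crop, plate edge at about 126), while the far end is still up at about 134. Now pressing the far pad at (442,174).

Emit:
step_arm --increments '[[[0,0,0,0,0,0.4,1],[0,0,0,0,0,0.3,1],[0,0,0,0,0,0.1,1],[0,0,0,0,0,0.03,1],[0,0,0,0,0,0,1]]]'

```text
clock: 15.2
eef_pos: [529.8, -150.4, 335.4]
eef_rot: [-3.141, 0.0, -2.741]
wrist_force: [-0.1, 0.1, 0.1]
finger_gap: 0.5
finger_force: 0.0
```

Emit:
step_arm --increments '[[[0,0,0,0,0,0.03,1],[0,0,0,0,0,0.03,1],[0,0,0,0,0,0,1]]]'

```text
clock: 15.5
eef_pos: [529.8, -150.3, 332.7]
eef_rot: [-3.142, 0.0, -2.741]
wrist_force: [-0.5, 0.4, -0.2]
finger_gap: 0.5
finger_force: 0.0
```

Emit:
step_arm --increments '[[[0,0,0,0,0,0.03,1],[0,0,0,0,0,0,1]]]'

```text
clock: 15.7
eef_pos: [529.9, -150.3, 331.8]
eef_rot: [-3.141, 0.001, -2.741]
wrist_force: [-0.4, 0.4, 2.9]
finger_gap: 0.3
finger_force: 1.8
```

Emit:
step_arm --increments '[[[0,0,0,0,0,0.03,1],[0,0,0,0,0,0,1]]]'

```text
clock: 15.9
eef_pos: [529.9, -150.4, 330.8]
eef_rot: [-3.141, 0.001, -2.741]
wrist_force: [-0.5, 0.2, 6.2]
finger_gap: 0.5
finger_force: 2.9
```

Emit:
step_arm --increments '[[[0,0,0,0,0,0.025,1],[0,0,0,0,0,0,1]]]'

```text
clock: 16.1
eef_pos: [530.0, -150.4, 330.0]
eef_rot: [-3.14, 0.001, -2.741]
wrist_force: [-1.2, -0.1, 7.0]
finger_gap: 0.4
finger_force: 3.6
```

Emit:
step_arm --increments '[[[0,0,0,0,0,0.025,1],[0,0,0,0,0,0,1]]]'

```text
clock: 16.3
eef_pos: [529.8, -150.3, 328.3]
eef_rot: [-3.141, 0.0, -2.741]
wrist_force: [0.8, -0.0, -0.3]
finger_gap: 0.3
finger_force: 0.0
```

Emit:
step_arm --increments '[[[0,0,0,0,0,0.02,1],[0,0,0,0,0,0,1]]]'

```text
clock: 16.5
eef_pos: [529.8, -150.3, 327.1]
eef_rot: [3.141, -0.0, -2.741]
wrist_force: [-0.3, 0.3, -0.2]
finger_gap: 0.4
finger_force: 0.0
```

The second end snapped too. I'll follow it down to the stop.

Emit:
step_arm --increments '[[[0,0,0,0,0,0.025,1],[0,0,0,0,0,0,1]]]'

```text
clock: 16.7
eef_pos: [529.8, -150.3, 326.2]
eef_rot: [3.141, -0.0, -2.741]
wrist_force: [0.9, 0.5, -0.5]
finger_gap: 0.7
finger_force: 0.0
```

Emit:
step_arm --increments '[[[0,0,0,0,0,0.02,1],[0,0,0,0,0,0,1]]]'

```text
clock: 16.9
eef_pos: [529.8, -150.3, 325.5]
eef_rot: [3.141, -0.0, -2.741]
wrist_force: [1.0, -0.3, -0.2]
finger_gap: 0.2
finger_force: 0.0
```

Emit:
step_arm --increments '[[[0,0,0,0,0,0.015,1],[0,0,0,0,0,0,1]]]'

```text
clock: 17.1
eef_pos: [529.8, -150.3, 325.0]
eef_rot: [3.142, -0.0, -2.741]
wrist_force: [0.6, -0.5, -0.5]
finger_gap: 0.4
finger_force: 0.0
```

Emit:
step_arm --increments '[[[0,0,0,0,0,0.02,1],[0,0,0,0,0,0,1]]]'

```text
clock: 17.3
eef_pos: [529.8, -150.3, 324.5]
eef_rot: [-3.141, 0.0, -2.741]
wrist_force: [-1.0, 0.6, 4.2]
finger_gap: 0.0
finger_force: 1.7
```

Emit:
step_arm --increments '[[[0,0,0,0,0,0.015,1],[0,0,0,0,0,0,1]]]'

```text
clock: 17.5
eef_pos: [529.8, -150.3, 324.5]
eef_rot: [-3.141, 0.0, -2.741]
wrist_force: [-4.0, 2.0, 9.9]
finger_gap: 0.7
finger_force: 4.7
```

Hard stop at 125.5 mm. I'll lift clear and check.

Emit:
step_arm --increments '[[[0,0,0,0,0,-0.4,1],[0,0,0,0,0,-0.8,1],[0,0,0,0,0,-0.8,1],[0,0,0,0,0,-0.5,1],[0,0,0,0,0,0,1]]]'

```text
clock: 18.0
eef_pos: [529.8, -150.3, 426.2]
eef_rot: [-3.138, 0.003, -2.741]
wrist_force: [0.6, -0.1, -0.6]
finger_gap: 0.4
finger_force: 0.0
```

Emit:
step_arm --increments '[[[0,0,0,0,0,0,1],[0,0,0,0,0,0,1],[0,0,0,0,0,0,1]]]'

```text
clock: 18.3
eef_pos: [529.8, -150.3, 422.4]
eef_rot: [3.14, -0.001, -2.741]
wrist_force: [-0.4, -0.6, -0.1]
finger_gap: 0.5
finger_force: 0.0
```

```bash
python3 -c "
from h import *
sc('s7.png');cov()"
```

```text
scene profile [(-80, 268, np.float64(125.8)), (-60, 241, np.float64(125.9)), (-40, 257, np.float64(126.0)), (-20, 245, np.float64(126.0)), (0, 277, np.float64(126.0)), (20, 393, np.float64(126.0)), (40, 306, np.float64(126.0)), (60, 376, np.float64(125.8))]
blue z p95 [101.3 102.2] 7
plane z at tool x=+60,-60: 124.9 124.7 slope y/mm -0.0003 rect(tool xy) [56.7 -1. ] [ 67.7 162.6] -0.11 11771
```

View pics/s7.png

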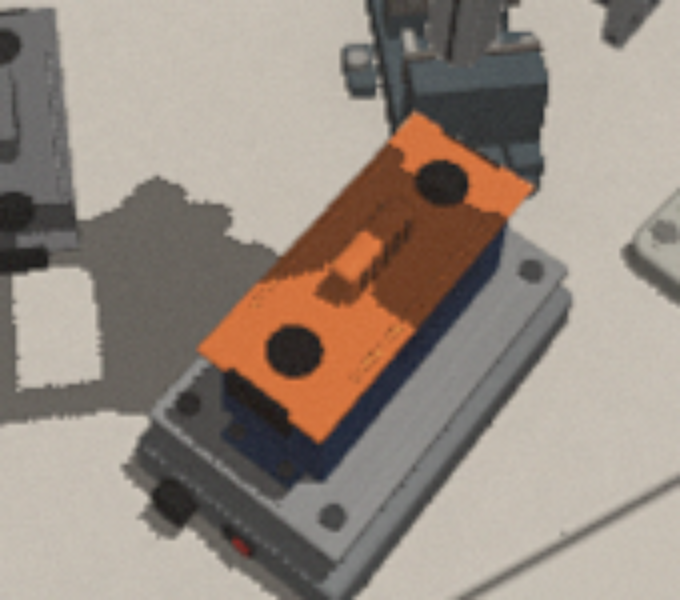

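The cover lies level at z≈125 along its whole length, with pads at (294,350) and (442,183). It's flush, latched at both ends, and the arm is clear. Handing in.

```bash
python3 -c "
from cell import workorder
print(workorder.sign_off())"
```

```text
the job is handed in; nothing more can be done
None
```

The orange cover is on the blue carrier and snapped shut, the tool +x end first and then the other. Both ends measure flush at about 125 mm, the highest press reading was about 19 N (read once per small step), and the job was handed in after about 18 s on the robot clock.

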